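# Clear the stand and present the ball dish to the crate

## Task

Lift the detergent canister by its handle off the stand next to the ball crate, set it down gently and upright in the middle of the square rubber mat and let go of it. Then lift the steel dish by its carrying bow, bring it centrally over the emptied stand and give it about a quarter turn so that its spout points straight at the crate, keeping the dish level and the loose ball in its middle all the while and leaving everything else on the counter alone. Finish while still holding the dish in the gripper, level and still, about 5 cm above the stand: do not put it down or let go.

Things in the scene. Friction and masses are not known exactly. Their poses are not given: they have to be found in the camera images.
- canister: White plastic canister with closed grey lid, 108 mm across, 118 mm high, 0.4 to 0.8 kg, upright on the stand at first. Origin: centre of underside; z up. Its rigid handle bows over the lid: a straight flat bar 100 mm long along its y axis, 16 mm wide (x), 18 mm high, centre 165 mm above the origin, 38 mm free under it.
- canister_grip (a point): Centre of the canister's handle bar, 165 mm straight above the canister's underside.
- dish: Shallow round steel dish, 154 mm across, 0.4 kg, on the counter. Origin: centre of underside; z up; x towards its spout, an open trough 36 mm wide ending 108 mm from the centre. The floor is a shallow cone (6 degrees), so a ball rests in the middle. At first the spout points to the robot's left, about a quarter turn from the crate's direction.
- dish_grip (a point): Centre of the bar of the dish's rigid carrying bow, 122 mm above the dish's underside centre. The bow spans the dish along the dish's y axis: uprights at y = +-78 mm, straight flat bar 163 mm long along y, 16 mm wide (x), 18 mm high; 55 mm free between ball and bar.
- dish_spout (a point): Point in the outer end of the dish's spout, 105 mm from the dish's centre along its x axis, 30 mm above the underside.
- ball: Loose hard plastic dryer ball, 50 mm diameter, about 60 g, lying in the middle of the dish. Origin: its centre (33 mm above the dish's underside when at rest in the middle); its orientation means nothing. It is free to roll if the dish is tilted more than a few degrees or jerked.
- stand: Fixed round steel pedestal ahead of the robot, top disc 136 mm across, top 60 mm above the counter. Origin: centre of its foot, on the counter; z up. Its x axis points at the fixed grey open crate (140 x 180 mm, 70 mm high, some balls in it), whose centre is 190 mm and near wall 120 mm from the stand's axis.
- mat: Fixed square black rubber mat, 160 x 160 mm, 4 mm thick, on the other side of the stand from the dish (left or right varies). Origin: centre of its underside, on the counter.
- dosing_cup: Bystander: small white plastic cup, 52 mm across, 45 mm high. Origin: centre of underside. Leave alone.
- lint_puck: Bystander: grey plastic puck, 44 mm across, 30 mm high. Origin: centre of underside. Leave alone.
- softener: Bystander: white bottle, 64 mm across, 160 mm high. Origin: centre of underside. Leave alone.
- pod_jar: Bystander: clear jar with white lid, 76 mm across, 100 mm high. Origin: centre of underside. Leave alone.
- stain_brush: Bystander: wooden brush lying on the counter to the robot's left. Origin: on its underside. Leave alone.
- powder_box: Bystander: cardboard box, 150 x 70 mm, 140 mm high, to the robot's right. Origin: centre of underside. Leave alone.
- coin_mug: Bystander: white mug, 80 mm across, 90 mm high. Origin: centre of underside. Leave alone.
Mind the look-alikes: they are no part of the job. What is shaped like the dish but pink is not meant. What is shaped like the canister but turquoise is not meant.

How it is judged:
By the outcome, as a careful person would: the job done as asked, in the order asked, and still so for the second after the job is handed in, while the arm keeps its last pose, push and grip.
It also fails if it takes over 72 s, if anything falls off the work surface, if the arm or the gripper's body presses on something with over 40 N, if the wrist force passes 120 N, or if a joint passes its speed limit or range.

## Robot

A 7-joint arm with a two-finger parallel gripper is mounted at the origin on the work surface. World frame = base frame: x ahead of the robot, y to its left, z up, the work surface at z = 0. Lengths are in mm, angles in rad, forces in N, time in s.
With the tool pointing down it reaches from about 350 to 900 mm from the base axis. Payload 19.9 kg.
Tool frame: the origin (TCP) lies at the very end of the fingers, on their centre line; the grasp point (between the pads) lies 19 mm behind it; z points along the fingers, y is the line along which they close (so a half turn about z gives the same grasp; the last joint's range is limited). The gripper opens to 85 mm and grips with 20 to 120 N. Pads are 22 mm wide; open, the fingers measure 114 mm over their backs; the gripper's body (76 mm by 85 mm) begins 54 mm behind the grasp point. The pads swing forward as they close: fully open they stand 13 mm farther back than shut.
Start: joints at [1.288, 0.417, -0.01, 1.614, 0.005, 1.111, -0.053], TCP at [149.046, -606.949, 231.26] pointing down, gripper open.
Joint ranges: [-2.81, 2.81], [-0.39, 2.02], [-1.27, 1.25], [0.06, 2.57], [-1.19, 4.33], [0.19, 2], [-2.82, 2.82]. Speed limits (rad/s): [1.89, 1.89, 2.39, 2.39, 3.01, 3.01, 3.01].

## Interface

Orientations are given as a rotation vector (axis times angle).
In Python, from cell import readout, eyes, r, nets gives the robot as it stands.
- The arm moves only by the tool carry_out, never from a script. Its argument "steps" is a list of rows, each an object of numbers: "tx", "ty", "tz": the shift along the tool's x, y, z in mm; "rx", "ry", "rz": the turn, a rotation vector about the tool's x, y, z in degrees. A call has 1 to 12 rows; each row shifts and turns the commanded pose from where the row before left it, along the tool's axes as they then stand; what a row does not reach is not made up. A row lasts 1/10 s, in which the tool goes at most 50 mm and 8.59 degrees, less where a joint would pass 70% of its speed; a pose out of reach is approached as far as the arm can. A call is refused whole if a number of a shift passes 50 or a number of a turn 8.59, either way. A call with a gripper value outside its range is refused whole. "grip" is the closure, from 0 (fully open) to 1 (shut), set as the call begins (left out, the last holds). The fingers move at their own pace and stop on an object; "newtons" is the grip in N (left out, the last holds). Time passes only in rows, so rows that do not move let the fingers close. It gives the time, the measured TCP pose, the force, the opening and the grip force at its end, in the units of the state.
- readout.observe(): the state, without advancing time (a new reading comes with each control period).
- eyes.get_image(name): name is "scene" or "top" or "wrist"; returns a dict with "pixels" (420x560x3 uint8, red, green, blue), "range_z" (420x560 float32, mm along the optical axis (not along the pixel's ray), 0 where there is no reading), "mtx" (3x3 intrinsics, pixels), "position" and "attitude" of the camera in the world; the wrist camera has in their place "hand_eye" (4x4, takes a point from camera to tool coordinates, whose origin is the TCP and whose axes are the flange's). Camera axes: x right, y up, looking along -z (the intrinsics and any distortion apply to the point x, -y, -z); pixel columns grow to the right and rows downward; lengths in mm; the calibration is good to about 2 mm. A picture is of the moment at which its call begins: read the wrist's pose just before it.
- r.finish_job(): hands the job in; it is judged then, once.
Trained networks look in the newest picture that a camera, given by its name, has taken for a name from the list of things; names that differ only in an ending like _2 or _b are one class to them, and where a whole thing is asked for, a point or a joint stands for the part that bears it (a point fixed in the world has none). Each returns a list of dicts, best first, with "score" (0 to 1); they miss things now and then, are a little off and sometimes report something else, mostly with a low value. They report only what shows in the picture. A call takes as long as a camera call. They do not tell look-alikes from the thing itself.
- nets.search_frame(target, camera): "bbox" ([left, top, width, height] in pixels, round what is visible of it).
- nets.silhouettes(target, camera): "pixels" (420x560 bool, what is visible of it) and "bbox" ([left, top, width, height] in pixels, round what is visible of it).
- nets.mark_of(target, camera): "pixel" ([row, column] in pixels: a listed point, or the origin of a listed thing).
The state is a dict: "time_s": time; "q": joint angles; "joint_vel": joint speeds; "joint_torque": joint torques, N m; "position": TCP position; "orientation": TCP orientation; "force": force on the tool from outside, world axes, zero at the start; "torque": the same for the moment, N m; "finger_gap": opening from 0.0 (shut) to 1.0 (fully open); "grip_force": force on a finger pad.
Only numpy, scipy, OpenCV 4.12 (cv2) and the standard library are available. Lean on these libraries where they do the work, as an engineer would, in place of code of your own. Each camera call takes 0.05 s, during which the arm holds its last target. There are 200 camera calls.

## Working session

There is one attempt and no reset: what is moved stays moved. The work goes in short steps, Python scripts to look and compute and a tool call to move; the robot and the scene stay as the last step left them, time stands still between calls to the robot, and variables do not carry over. Pictures are saved under pics/ and viewed, at most 10 in all, crops included, and the job is handed in when it is done.

Besides the shell and the picture viewer there is one more tool, called after "Emit:" as a command line: name --argument value ..., lists and objects as JSON in quotes. carry_out: Moves the arm, as the interface text tells. Its arguments: {"type":"object","properties":{"steps":{"type":"array"},"grip":{"type":"number"},"newtons":{"type":"number"}},"required":["steps"]}

```bash
mkdir -p pics
cat > h.py <<'E'
import numpy as np, cv2
from scipy.spatial.transform import Rotation as R
from cell import readout, eyes, r, nets
def cam(name):
    s=readout.observe(); im=eyes.get_image(name)
    if 'hand_eye' in im:
        T=np.eye(4);T[:3,:3]=R.from_rotvec(s['orientation']).as_matrix();T[:3,3]=s['position']
        im['T']=T@np.array(im['hand_eye'])
    else:
        a=np.array(im['attitude'],float); M=a if a.shape==(3,3) else R.from_rotvec(a).as_matrix()
        T=np.eye(4);T[:3,:3]=M;T[:3,3]=im['position'];im['T']=T
    return im
def cloud(im):
    K=np.array(im['mtx']);z=im['range_z'];v,u=np.mgrid[:420,:560]
    p=np.stack([(u-K[0,2])/K[0,0]*z,-(v-K[1,2])/K[1,1]*z,-z],-1)
    w=p@im['T'][:3,:3].T+im['T'][:3,3]; w[z<=0]=np.nan; return w
def ray(im,px,h):
    "world point on plane z=h for pixel [row,col]"
    K=np.array(im['mtx']);d=im['T'][:3,:3]@np.array([(px[1]-K[0,2])/K[0,0],-(px[0]-K[1,2])/K[1,1],-1])
    o=im['T'][:3,3];return o+d*(h-o[2])/d[2]
def save(im,n,crop=None,k=1):
    p=im['pixels'][:,:,::-1]
    if crop: a,b,c,d=crop;p=p[b:b+d,a:a+c]
    cv2.imwrite('pics/'+n+'.png',cv2.resize(p,None,fx=k,fy=k,interpolation=cv2.INTER_CUBIC))
E
python3 - <<'E'
from h import *
np.set_printoptions(precision=1,suppress=True)
s=readout.observe();print(s)
for c in ['top','scene']:
    im=cam(c);save(im,c+'0');print(c,np.shape(im['attitude']),im['attitude'],im['position'],[k for k in im], np.array(im['mtx']))
    w=cloud(im)
    for n,h in [('canister',60),('canister_grip',225),('dish',0),('dish_grip',122),('dish_spout',30),('ball',33),('stand',0),('mat',0)]:
        print(n,[(np.round(d['score'],2),np.round(d['pixel']),ray(im,d['pixel'],h)[:2]) for d in nets.mark_of(n,c)[:3]])
E
cd pics; python3 -c "
import cv2;import numpy as np
cv2.imwrite('a.png',cv2.resize(cv2.imread('top0.png'),(800,600)));cv2.imwrite('b.png',cv2.resize(cv2.imread('scene0.png'),(800,600)))"
```

```text
{'time_s': 0.0, 'q': array([ 1.3,  0.4, -0. ,  1.6,  0. ,  1.1, -0.1]), 'joint_vel': array([ 0.,  0., -0., -0., -0., -0.,  0.]), 'joint_torque': array([ -0. , -86.4,   0.7, -43.5,   0. ,   0. ,   0. ]), 'position': array([ 149. , -606.6,  230.6]), 'orientation': array([-3.1, -0.4,  0. ]), 'force': array([-0.4,  0.6,  0.4]), 'torque': array([-0.,  0.,  0.]), 'grip_force': 0.0, 'finger_gap': 0.9987280148551445}
top (3,) [ 0.1 -0.  -1.6] [ 422.6   -1.4 1941.9] ['pixels', 'range_z', 'mtx', 'position', 'attitude', 'T'] [[491.4   0.  275.2]
 [  0.  491.4 211.5]
 [  0.    0.    1. ]]
canister [(np.float64(0.89), array([272., 364.]), array([ 309.8, -337.3])), (np.float64(0.62), array([198., 284.]), array([590.7, -29.6]))]
canister_grip [(np.float64(0.91), array([197., 284.]), array([580.2, -29.2]))]
dish [(np.float64(0.87), array([214., 208.]), array([530.8, 270.8])), (np.float64(0.76), array([154., 228.]), array([770.7, 191.5])), (np.float64(0.72), array([270., 209.]), array([311.6, 263.4]))]
dish_grip [(np.float64(0.81), array([270., 205.]), array([318.8, 258.6])), (np.float64(0.65), array
[... 1346 characters left out ...]
12.6, 272.8]))]
dish_grip [(np.float64(0.75), array([133., 247.]), array([312.9, 268.2])), (np.float64(0.64), array([356., 258.]), array([ 713.1, -413.3])), (np.float64(0.56), array([195., 370.]), array([796.4, 194.4]))]
dish_spout [(np.float64(0.86), array([155., 308.]), array([521. , 343.5])), (np.float64(0.81), array([216., 330.]), array([696.8, 128.9])), (np.float64(0.61), array([135., 273.]), array([361.1, 375.9]))]
ball [(np.float64(0.71), array([166., 298.]), array([509.5, 277.3]))]
stand [(np.float64(0.93), array([245., 278.]), array([580.4, -33.8]))]
mat [(np.float64(0.67), array([289., 224.]), array([ 500.5, -244.7])), (np.float64(0.63), array([248., 280.]), array([591.4, -40.6]))]
```

View pics/top0.png

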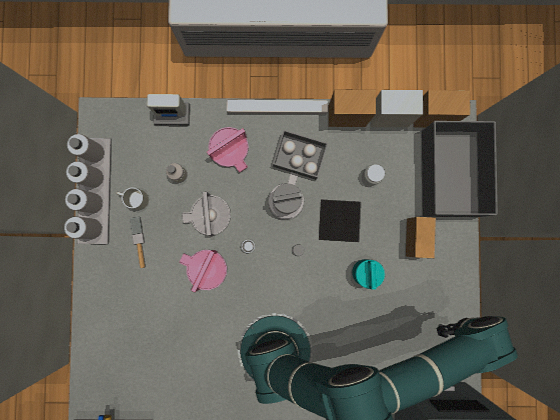

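View pics/scene0.png

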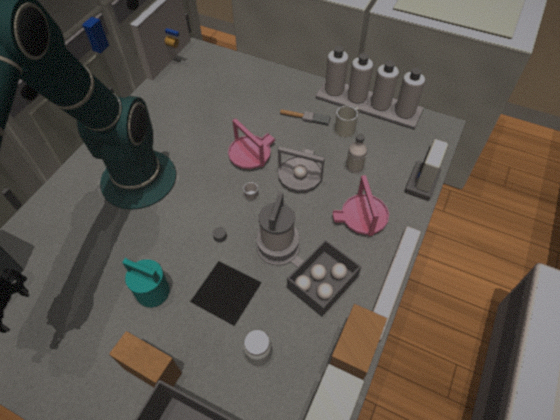

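The top view shows three dish-shaped things at (row,col) (148,229) pink, (270,207) pink and (215,210) steel. The steel one, with the ball in it and its spout to the left, is meant. There are two canister shapes: the white one at (200,286) on the stand next to the crate at (155,299), which is meant, and a turquoise one at (273,370). The mat is at (220,340). Next I'll measure these from depth and confirm with a crop.

Run:
```python
from h import *
np.set_printoptions(precision=1,suppress=True)
def rect(p):
    c,s,a=cv2.minAreaRect(p[:,:2].astype(np.float32));return np.round(c,1),np.round(s,1),round(a,1),len(p),np.round(np.median(p[:,2]),1)
top=None
for c in ['top','scene']:
    im=cam(c);w=cloud(im);px=im['pixels'].astype(int)
    if c=='top': save(im,'crop1',(140,110,260,190),3)
    P=w.reshape(-1,3);C=px.reshape(-1,3);sat=C.max(1)-C.min(1)
    def sel(cx,cy,rad,z0,z1,ms=60): 
        m=(np.hypot(P[:,0]-cx,P[:,1]-cy)<rad)&(P[:,2]>z0)&(P[:,2]<z1)&(sat<ms);return P[m]
    print(c)
    print('counter z',np.nanmedian(sel(480,0,40,-30,30)[:,2]))
    print('canbar',rect(sel(585,-33,75,205,245)))
    print('lid',rect(sel(585,-33,75,165,195)))
    print('standtop',rect(sel(585,-33,90,50,70)))
    print('dishbar',rect(sel(520,270,110,105,135)))
    print('dishrim',rect(sel(520,270,90,20,60)))
    q=sel(755,-85,150,55,85); print('crate',rect(q))
    m=(C.max(1)<40)&(np.hypot(P[:,0]-510,P[:,1]+250)<130)&(P[:,2]<20);print('mat',rect(P[m]))
    for n in ['dosing_cup','lint_puck','softener','pod_jar','coin_mug','stain_brush']:
        d=nets.mark_of(n,c)[:2];print(n,[(round(float(k['score']),2),ray(im,k['pixel'],0)[:2]) for k in d])
    for n in ['ball']:
        for d in nets.silhouettes('dish',c)[:3]:
            q=w[d['pixels']];q=q[~np.isnan(q[:,0])];print('dishsil',d['bbox'],np.median(q,0),rect(q))
```

```text
top
counter z -1.8814366023565299
canbar (array([582.6, -40.2]), array([15.9, 99.2]), 10.5, 140, np.float64(232.1))
lid (array([583.8, -41.4]), array([106.1, 105.1]), 0.4, 550, np.float64(176.5))
standtop (array([580.3, -37.2]), array([132.5, 125.8]), 65.3, 243, np.float64(58.3))
dishbar (array([527.2, 256.4]), array([161.5,  17.3]), 6.2, 195, np.float64(127.5))
dishrim (array([522.4, 261.8]), array([156.1, 161.4]), 46.5, 428, np.float64(26.3))
crate (array([727.9, -81.1]), array([179.6, 219.4]), 73.3, 333, np.float64(65.8))
mat (array([ 510.2, -250.2]), array([155.2, 157.9]), 87.1, 1249, np.float64(2.0))
dosing_cup [(0.55, array([414.2, 113.9]))]
lint_puck [(0.45, array([401.4, -77.8]))]
softener [(0.77, array([675.9, 380.9]))]
pod_jar [(0.82, array([ 685.1, -376.2]))]
coin_mug [(0.71, array([581. , 537.4]))]
stain_brush [(0.95, array([415.9, 543.3]))]
dishsil [180.6, 248.4, 45.9, 42.8] [319.7 270.8  18.8] (array([323.8, 272.8]), array([170.7, 156.4]), 27.8, 1379, np.float64(18.8))
dishsil [181.6, 192.1, 49.0, 41.2] [526.5 255.7  18.9] (array([530.3, 262.9]), array([169.1, 151.3]), 
[... 727 characters left out ...]
, array([155.2, 155.6]), 86.8, 2033, np.float64(4.4))
dosing_cup [(0.72, array([406.8, 116.8]))]
lint_puck [(0.74, array([380.7, -90.8]))]
softener [(0.6, array([694.3, 373.2]))]
pod_jar [(0.56, array([ 681.5, -378.4]))]
coin_mug [(0.66, array([582.8, 546.7]))]
stain_brush [(0.8, array([422.8, 549. ]))]
dishsil [332.9, 174.5, 54.1, 60.3] [788.9 188.3  21.7] (array([798.2, 195.4]), array([196.3, 157.5]), 73.3, 1734, np.float64(21.7))
dishsil [278.0, 146.3, 49.1, 45.7] [521.7 255.2  21.4] (array([512.4, 287. ]), array([156.4, 223.3]), 23.8, 1459, np.float64(21.4))
dishsil [228.2, 116.9, 48.5, 51.6] [313.2 272.   22. ] (array([303. , 307.3]), array([167.7, 239.1]), 10.4, 1422, np.float64(22.0))
```

View pics/crop1.png

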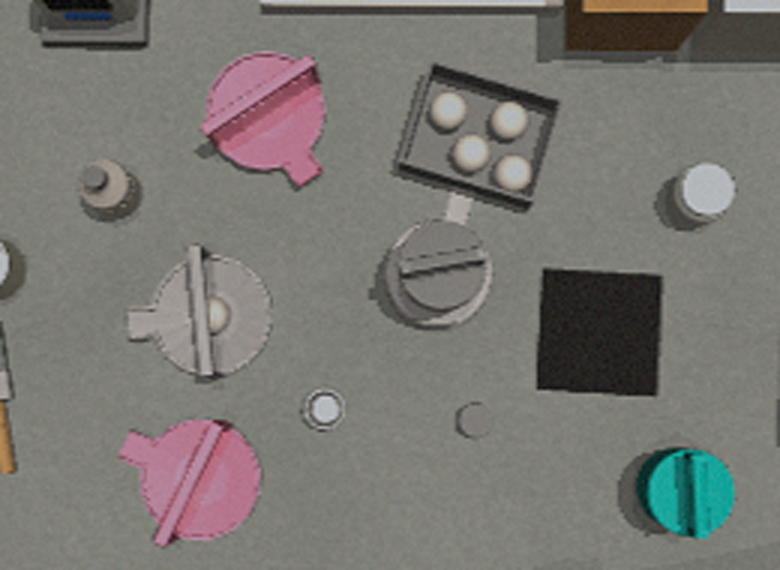

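The crop confirms it: the white canister on the tabbed stand next to the crate with balls at (440,270), and the steel dish with the ball at (210,315). The pink and turquoise ones are the look-alikes. Bar sizes and heights match the spec.

```bash
cat >> h.py <<'E'
def delta(x,y,z,yaw):
    "tool-frame shift (after turning) & turn to bring TCP to x,y,z, closing axis at yaw deg (mod 180), pointing down"
    s=readout.observe();M=R.from_rotvec(s['orientation']).as_matrix()
    for k in (0,180):
        a=np.radians(yaw+k);Y=np.array([np.cos(a),np.sin(a),0]);Z=np.array([0,0,-1.]);D=np.stack([np.cross(Y,Z),Y,Z],1)
        rv=np.degrees(R.from_matrix(M.T@D).as_rotvec());d=np.array([x,y,z])-s['position']
        print('turn',np.round(rv,2),'shift now-frame',np.round(M.T@d,1),'shift after turn',np.round(D.T@d,1))
    print('t',s['time_s'],'pos',np.round(s['position'],1),'q',np.round(s['q'],2),'F',np.round(s['force'],1),'T',np.round(s['torque'],2),'gap',round(s['finger_gap'],3),'grip',s['grip_force'])
E
python3 - <<'E'
from h import *
delta(582.5,-39.5,290,10.6)
E
```

```text
turn [-1.000e-02 -0.000e+00 -8.681e+01] shift now-frame [ 556.3 -447.7  -58.7] shift after turn [478.  530.5 -58.7]
turn [-0.000e+00  1.000e-02  9.319e+01] shift now-frame [ 556.3 -447.7  -58.7] shift after turn [-478.  -530.5  -58.7]
t 1.7 pos [ 149.  -606.9  231.3] q [ 1.29  0.42 -0.01  1.61  0.    1.11 -0.05] F [ 1.1 -0.1 -0.3] T [-0.   -0.02 -0.01] gap 1.004 grip 0.0
```

Emit:
carry_out --steps '[{"tz": -30}, {"tz": -30}, {"tx": 17, "ty": -14}, {"tx": 35, "ty": -28}, {"tx": 35, "ty": -28}, {"tx": 35, "ty": -28}, {"tx": 35, "ty": -28}, {"tx": 35, "ty": -28}, {"tx": 35, "ty": -28}, {"tx": 35, "ty": -28}, {"tx": 35, "ty": -28}, {"tx": 35, "ty": -28}]' --grip 0

```text
validation failed for argument at $.st...
```

Emit:
carry_out --steps '[{"tx": 35, "ty": -28}, {"tx": 35, "ty": -28}, {"tx": 35, "ty": -28}, {"tx": 35, "ty": -28}, {"tx": 35, "ty": -28}, {"rz": -6}, {"rz": -8}, {"rz": -8}, {"rz": -8}, {"rz": -8}, {"rz": -8}, {"rz": -8}]'

```text
validation failed for argument at $.st...
```

Emit:
carry_out --steps '[{"rz": -8}, {"rz": -8}, {"rz": -8}, {"rz": -6}, {"rz": -3}, {}, {}, {}]'

```text
validation failed for argument at $.st...
```

Run:
```python
from h import *
np.set_printoptions(precision=1,suppress=True)
delta(582.5,-39.5,206,10.6)
im=cam('wrist');save(im,'w1');w=cloud(im);P=w.reshape(-1,3)
for z0,z1 in ((212,245),(165,195),(50,70)):
    q=P[(np.hypot(P[:,0]-582,P[:,1]+39)<85)&(P[:,2]>z0)&(P[:,2]<z1)]
    if len(q)>20: print(len(q),cv2.minAreaRect(q[:,:2].astype(np.float32)),np.median(q,0))
for n,h in (('canister_grip',234),):print([(d['score'],d['pixel'],ray(im,d['pixel'],h)) for d in nets.mark_of(n,'wrist')])
```

```text
turn [ -0.   -0.  -86.8] shift now-frame [ 556.3 -447.7   25.3] shift after turn [478.  530.5  25.3]
turn [-0.   0.  93.2] shift now-frame [ 556.3 -447.7   25.3] shift after turn [-478.  -530.5   25.3]
t 1.7 pos [ 149.  -606.9  231.3] q [ 1.3  0.4 -0.   1.6  0.   1.1 -0.1] F [ 1.1 -0.1 -0.3] T [-0. -0. -0.] gap 1.004 grip 0.0
[]
```

View pics/w1.png

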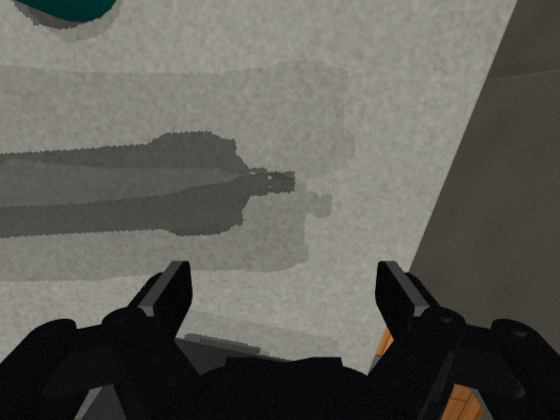

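All three moves were refused and the arm hasn't moved, so this wrist picture shows only the bare counter at the start pose. I'll retry with all six numbers in each row.

Emit:
carry_out --steps '[{"tx": 0, "ty": 0, "tz": -30, "rx": 0, "ry": 0, "rz": 0}, {"tx": 0, "ty": 0, "tz": -30, "rx": 0, "ry": 0, "rz": 0}, {"tx": 17, "ty": -14, "tz": 0, "rx": 0, "ry": 0, "rz": 0}, {"tx": 35, "ty": -28, "tz": 0, "rx": 0, "ry": 0, "rz": 0}, {"tx": 35, "ty": -28, "tz": 0, "rx": 0, "ry": 0, "rz": 0}, {"tx": 35, "ty": -28, "tz": 0, "rx": 0, "ry": 0, "rz": 0}, {"tx": 35, "ty": -28, "tz": 0, "rx": 0, "ry": 0, "rz": 0}, {"tx": 35, "ty": -28, "tz": 0, "rx": 0, "ry": 0, "rz": 0}, {"tx": 35, "ty": -28, "tz": 0, "rx": 0, "ry": 0, "rz": 0}, {"tx": 35, "ty": -28, "tz": 0, "rx": 0, "ry": 0, "rz": 0}, {"tx": 35, "ty": -28, "tz": 0, "rx": 0, "ry": 0, "rz": 0}, {"tx": 35, "ty": -28, "tz": 0, "rx": 0, "ry": 0, "rz": 0}]' --grip 0

```text
time_s: 3.0
position: [408.9, -267.9, 291.6]
orientation: [3.118, 0.377, 0.001]
force: [0.5, -0.5, 0.1]
finger_gap: 1.0
grip_force: 0.0
```

Emit:
carry_out --steps '[{"tx": 35, "ty": -28, "tz": 0, "rx": 0, "ry": 0, "rz": 0}, {"tx": 35, "ty": -28, "tz": 0, "rx": 0, "ry": 0, "rz": 0}, {"tx": 35, "ty": -28, "tz": 0, "rx": 0, "ry": 0, "rz": 0}, {"tx": 35, "ty": -28, "tz": 0, "rx": 0, "ry": 0, "rz": 0}, {"tx": 35, "ty": -28, "tz": 0, "rx": 0, "ry": 0, "rz": 0}, {"tx": 30, "ty": -24, "tz": 0, "rx": 0, "ry": 0, "rz": 0}, {"tx": 15, "ty": -14, "tz": 0, "rx": 0, "ry": 0, "rz": -4}, {"tx": 0, "ty": 0, "tz": 0, "rx": 0, "ry": 0, "rz": -8}, {"tx": 0, "ty": 0, "tz": 0, "rx": 0, "ry": 0, "rz": -8}, {"tx": 0, "ty": 0, "tz": 0, "rx": 0, "ry": 0, "rz": -8}, {"tx": 0, "ty": 0, "tz": 0, "rx": 0, "ry": 0, "rz": -8}, {"tx": 0, "ty": 0, "tz": 0, "rx": 0, "ry": 0, "rz": -8}]'

```text
time_s: 4.2
position: [579.0, -44.7, 291.3]
orientation: [2.745, 1.528, -0.0]
force: [-0.5, -0.1, 0.7]
finger_gap: 1.001
grip_force: 0.0
```

Emit:
carry_out --steps '[{"tx": 0, "ty": 0, "tz": 0, "rx": 0, "ry": 0, "rz": -8}, {"tx": 0, "ty": 0, "tz": 0, "rx": 0, "ry": 0, "rz": -8}, {"tx": 0, "ty": 0, "tz": 0, "rx": 0, "ry": 0, "rz": -8}, {"tx": 0, "ty": 0, "tz": 0, "rx": 0, "ry": 0, "rz": -8}, {"tx": 0, "ty": 0, "tz": 0, "rx": 0, "ry": 0, "rz": -7}, {"tx": 0, "ty": 0, "tz": 0, "rx": 0, "ry": 0, "rz": -4}, {"tx": 0, "ty": 0, "tz": 0, "rx": 0, "ry": 0, "rz": 0}, {"tx": 0, "ty": 0, "tz": 0, "rx": 0, "ry": 0, "rz": 0}]'

```text
time_s: 5.0
position: [579.1, -44.6, 291.3]
orientation: [-2.005, -2.419, 0.0]
force: [-0.2, -0.2, -0.2]
finger_gap: 1.0
grip_force: 0.0
```

Run:
```python
from h import *
np.set_printoptions(precision=1,suppress=True)
delta(582.5,-39.5,206,10.6)
im=cam('wrist');save(im,'w2');w=cloud(im);P=w.reshape(-1,3)
for z0,z1 in ((212,245),(165,195),(50,70)):
    q=P[(np.hypot(P[:,0]-582,P[:,1]+39)<75)&(P[:,2]>z0)&(P[:,2]<z1)]
    if len(q)>20: print(len(q),cv2.minAreaRect(q[:,:2].astype(np.float32)),np.median(q,0))
for n,h in (('canister_grip',225),):print([(d['score'],d['pixel'],ray(im,d['pixel'],h)) for d in nets.mark_of(n,'wrist')])
```

```text
turn [-0.   0.   0.1] shift now-frame [ 4.4  4.3 85.3] shift after turn [ 4.4  4.3 85.3]
turn [  -0.    -0.  -179.9] shift now-frame [ 4.4  4.3 85.3] shift after turn [-4.4 -4.3 85.3]
t 5.0 pos [579.1 -44.6 291.3] q [ 0.6  0.4 -0.7  1.6  0.3  1.2 -0. ] F [-0.2 -0.2 -0.2] T [0. 0. 0.] gap 1.0 grip 0.0
3423 ((580.8793334960938, -38.31026840209961), (15.94449234008789, 100.77432250976562), 10.577396392822266) [579.8 -32.4 234.2]
9426 ((580.466064453125, -36.83287048339844), (107.7070541381836, 105.03144073486328), 10.083502769470215) [574.  -33.8 178.4]
1822 ((572.6161499023438, 1.0581512451171875), (132.78842163085938, 59.00467300415039), 12.317837715148926) [569.7  13.3  60.5]
[(0.58, [210.2, 286.1], array([578.6, -35.1, 225. ]))]
```

View pics/w2.png

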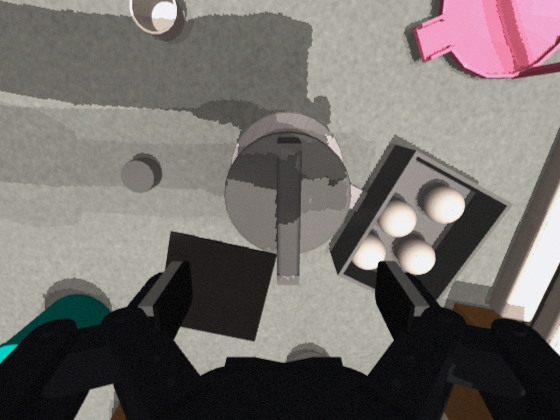

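The wrist view shows the white canister's bar at (210,288), lined up between the fingers, with stand and crate as expected. Going down to grasp.

Emit:
carry_out --steps '[{"tx": 5, "ty": 3.4, "tz": 15, "rx": 0, "ry": 0, "rz": 0}, {"tx": 0, "ty": 0, "tz": 25, "rx": 0, "ry": 0, "rz": 0}, {"tx": 0, "ty": 0, "tz": 25, "rx": 0, "ry": 0, "rz": 0}, {"tx": 0, "ty": 0, "tz": 15, "rx": 0, "ry": 0, "rz": 0}, {"tx": 0, "ty": 0, "tz": 5, "rx": 0, "ry": 0, "rz": 0}, {"tx": 0, "ty": 0, "tz": 0, "rx": 0, "ry": 0, "rz": 0}]'

```text
time_s: 5.7
position: [581.6, -38.3, 206.0]
orientation: [-2.002, -2.42, 0.0]
force: [0.1, -0.7, 1.3]
finger_gap: 1.001
grip_force: 0.0
```

Emit:
carry_out --steps '[{"tx": 0, "ty": 0, "tz": 0, "rx": 0, "ry": 0, "rz": 0}, {"tx": 0, "ty": 0, "tz": 0, "rx": 0, "ry": 0, "rz": 0}, {"tx": 0, "ty": 0, "tz": 0, "rx": 0, "ry": 0, "rz": 0}, {"tx": 0, "ty": 0, "tz": 0, "rx": 0, "ry": 0, "rz": 0}, {"tx": 0, "ty": 0, "tz": 0, "rx": 0, "ry": 0, "rz": 0}, {"tx": 0, "ty": 0, "tz": 0, "rx": 0, "ry": 0, "rz": 0}, {"tx": 0, "ty": 0, "tz": 0, "rx": 0, "ry": 0, "rz": 0}, {"tx": 0, "ty": 0, "tz": 0, "rx": 0, "ry": 0, "rz": 0}, {"tx": 0, "ty": 0, "tz": 0, "rx": 0, "ry": 0, "rz": 0}, {"tx": 0, "ty": 0, "tz": 0, "rx": 0, "ry": 0, "rz": 0}]' --grip 1 --newtons 70

```text
time_s: 6.7
position: [581.7, -38.7, 206.7]
orientation: [2.003, 2.42, -0.0]
force: [-2.2, -0.7, 6.0]
finger_gap: 0.173
grip_force: 69.0
```

Emit:
carry_out --steps '[{"tx": 0, "ty": 0, "tz": -3, "rx": 0, "ry": 0, "rz": 0}, {"tx": 0, "ty": 0, "tz": -8, "rx": 0, "ry": 0, "rz": 0}, {"tx": 0, "ty": 0, "tz": -14, "rx": 0, "ry": 0, "rz": 0}, {"tx": 0, "ty": 0, "tz": -14, "rx": 0, "ry": 0, "rz": 0}, {"tx": 0, "ty": 0, "tz": -13, "rx": 0, "ry": 0, "rz": 0}, {"tx": 0, "ty": 0, "tz": -6, "rx": 0, "ry": 0, "rz": 0}, {"tx": 0, "ty": 0, "tz": -2, "rx": 0, "ry": 0, "rz": 0}, {"tx": 0, "ty": 0, "tz": 0, "rx": 0, "ry": 0, "rz": 0}, {"tx": 0, "ty": 0, "tz": 0, "rx": 0, "ry": 0, "rz": 0}]'

```text
time_s: 7.6
position: [581.4, -38.6, 265.8]
orientation: [-2.002, -2.42, 0.001]
force: [0.3, 0.2, -5.9]
finger_gap: 0.17
grip_force: 68.5
```

Run:
```python
from h import *
np.set_printoptions(precision=1,suppress=True)
delta(510.3,-251.5,266,10.6)
for c in ('wrist','scene'):
    im=cam(c);w=cloud(im);P=w.reshape(-1,3);C=im['pixels'].reshape(-1,3).astype(int)
    m=(C.max(1)<45)&(np.hypot(P[:,0]-510,P[:,1]+250)<125)&(P[:,2]<20);q=P[m]
    print(c,'mat',len(q),cv2.minAreaRect(q[:,:2].astype(np.float32)),np.median(q,0))
    q=P[(np.hypot(P[:,0]-582,P[:,1]+39)<85)&(P[:,2]>170)&(P[:,2]<275)]
    for z0,z1 in ((284,305),(235,250)):
        q=P[(np.hypot(P[:,0]-582,P[:,1]+39)<75)&(P[:,2]>z0)&(P[:,2]<z1)]
        if len(q)>20: print(z0,len(q),cv2.minAreaRect(q[:,:2].astype(np.float32)),np.median(q,0))
```

```text
turn [-0.1 -0.   0.2] shift now-frame [-195.8 -109.7   -0.2] shift after turn [-196.2 -109.    -0.2]
turn [   0.    -0.1 -179.8] shift now-frame [-195.8 -109.7   -0.2] shift after turn [196.2 109.   -0.2]
t 7.6 pos [581.4 -38.6 265.8] q [ 0.6  0.4 -0.7  1.7  0.3  1.2 -0. ] F [ 0.3  0.2 -5.9] T [ 0. -0. -0.] gap 0.17 grip 68.52944612503052
wrist mat 2431 ((478.9631652832031, -222.98300170898438), (111.62808990478516, 96.74529266357422), 87.6300048828125) [ 460.4 -216.5    4.2]
284 8901 ((578.9617309570312, -30.356964111328125), (40.419769287109375, 85.0509262084961), 27.691476821899414) [578.2 -27.5 293.3]
235 13869 ((578.9888305664062, -29.355209350585938), (106.43733215332031, 89.88124084472656), 11.607231140136719) [568.7 -24.1 237.4]
scene mat 2206 ((509.958251953125, -251.4959259033203), (157.92262268066406, 154.361083984375), 86.64028930664062) [ 511.6 -254.1    4.5]
284 169 ((582.2632446289062, -53.59917449951172), (72.16213989257812, 40.05323028564453), 83.87454986572266) [586.3 -50.6 293.1]
235 522 ((585.3727416992188, -46.21208953857422), (106.14667510986328, 96.73560333251953), 19.45429229736328) [595.7 -47.9 237.7]
```

Emit:
carry_out --steps '[{"tx": -7, "ty": -4, "tz": 0, "rx": 0, "ry": 0, "rz": 0}, {"tx": -14, "ty": -8, "tz": 0, "rx": 0, "ry": 0, "rz": 0}, {"tx": -21, "ty": -12, "tz": 0, "rx": 0, "ry": 0, "rz": 0}, {"tx": -21, "ty": -12, "tz": 0, "rx": 0, "ry": 0, "rz": 0}, {"tx": -21, "ty": -12, "tz": 0, "rx": 0, "ry": 0, "rz": 0}, {"tx": -21, "ty": -12, "tz": 0, "rx": 0, "ry": 0, "rz": 0}, {"tx": -21, "ty": -12, "tz": 0, "rx": 0, "ry": 0, "rz": 0}, {"tx": -21, "ty": -12, "tz": 0, "rx": 0, "ry": 0, "rz": 0}, {"tx": -21, "ty": -12, "tz": 0, "rx": 0, "ry": 0, "rz": 0}, {"tx": -14, "ty": -8, "tz": 0, "rx": 0, "ry": 0, "rz": 0}, {"tx": -7, "ty": -4, "tz": 0, "rx": 0, "ry": 0, "rz": 0}, {"tx": -7, "ty": -2, "tz": 0, "rx": 0, "ry": 0, "rz": 0}]'

```text
time_s: 8.9
position: [510.2, -251.8, 266.3]
orientation: [-2.002, -2.421, -0.0]
force: [0.6, 0.7, -5.5]
finger_gap: 0.173
grip_force: 68.5
```

Emit:
carry_out --steps '[{"tx": 0, "ty": 0, "tz": 5, "rx": 0, "ry": 0, "rz": 0}, {"tx": 0, "ty": 0, "tz": 10, "rx": 0, "ry": 0, "rz": 0}, {"tx": 0, "ty": 0, "tz": 15, "rx": 0, "ry": 0, "rz": 0}, {"tx": 0, "ty": 0, "tz": 20, "rx": 0, "ry": 0, "rz": 0}, {"tx": 0, "ty": 0, "tz": 20, "rx": 0, "ry": 0, "rz": 0}, {"tx": 0, "ty": 0, "tz": 15, "rx": 0, "ry": 0, "rz": 0}, {"tx": 0, "ty": 0, "tz": 10, "rx": 0, "ry": 0, "rz": 0}, {"tx": 0, "ty": 0, "tz": 5, "rx": 0, "ry": 0, "rz": 0}, {"tx": 0, "ty": 0, "tz": 0, "rx": 0, "ry": 0, "rz": 0}, {"tx": 0, "ty": 0, "tz": 0, "rx": 0, "ry": 0, "rz": 0}]'

```text
time_s: 9.9
position: [510.7, -251.8, 166.8]
orientation: [2.002, 2.42, 0.0]
force: [-0.3, -0.3, -5.9]
finger_gap: 0.174
grip_force: 68.5
```

Run:
```python
from h import *
np.set_printoptions(precision=1,suppress=True)
delta(510,-251.5,150,10.6)
for c in ('top','scene'):
    im=cam(c);w=cloud(im);P=w.reshape(-1,3);C=im['pixels'].reshape(-1,3).astype(int)
    q=P[(np.hypot(P[:,0]-582,P[:,1]+39)<90)&(P[:,2]>50)&(P[:,2]<70)]
    print(c,'stand',len(q),cv2.minAreaRect(q[:,:2].astype(np.float32)),np.median(q,0), cv2.minEnclosingCircle(q[np.hypot(q[:,0]-582,q[:,1]+39)<72][:,:2].astype(np.float32)))
    q=P[(np.hypot(P[:,0]-764,P[:,1]+94)<125)&(P[:,2]>60)&(P[:,2]<80)]
    q=q[(q[:,:2]-[582,-39])@[.958,-.287]>100]
    print('crate',len(q),cv2.minAreaRect(q[:,:2].astype(np.float32)))
```

```text
turn [0.  0.  0.2] shift now-frame [ 0.4 -0.6 16.8] shift after turn [ 0.4 -0.6 16.8]
turn [  -0.     0.1 -179.8] shift now-frame [ 0.4 -0.6 16.8] shift after turn [-0.4  0.6 16.8]
t 9.9 pos [ 510.7 -251.8  166.8] q [ 0.9  0.5 -0.6  1.8  0.3  1.   0.3] F [-0.3 -0.3 -5.9] T [ 0.1 -0.  -0.1] gap 0.174 grip 68.51179718971252
top stand 910 ((583.4844970703125, -38.20508575439453), (135.2934112548828, 131.04469299316406), 0.2342756986618042) [581.3 -38.3  58.6] ((583.5523681640625, -37.90534973144531), 68.0434799194336)
crate 252 ((765.4874877929688, -92.1965103149414), (179.92739868164062, 142.54054260253906), 73.48279571533203)
scene stand 1268 ((583.2390747070312, -37.398406982421875), (134.4547119140625, 135.20120239257812), 52.72495651245117) [584.6 -40.   60.3] ((583.67822265625, -36.65868377685547), 69.66002655029297)
crate 514 ((765.2548217773438, -90.390869140625), (184.16241455078125, 141.54119873046875), 73.61296081542969)
```

Emit:
carry_out --steps '[{"tx": 0, "ty": 0, "tz": 4, "rx": 0, "ry": 0, "rz": 0}, {"tx": 0, "ty": 0, "tz": 4, "rx": 0, "ry": 0, "rz": 0}, {"tx": 0, "ty": 0, "tz": 3, "rx": 0, "ry": 0, "rz": 0}, {"tx": 0, "ty": 0, "tz": 2, "rx": 0, "ry": 0, "rz": 0}, {"tx": 0, "ty": 0, "tz": 1, "rx": 0, "ry": 0, "rz": 0}, {"tx": 0, "ty": 0, "tz": 0, "rx": 0, "ry": 0, "rz": 0}, {"tx": 0, "ty": 0, "tz": 0, "rx": 0, "ry": 0, "rz": 0}]'

```text
time_s: 10.7
position: [510.4, -251.7, 152.3]
orientation: [-2.003, -2.421, -0.0]
force: [0.5, -0.9, -5.8]
finger_gap: 0.171
grip_force: 68.5
```

Emit:
carry_out --steps '[{"tx": 0, "ty": 0, "tz": 1, "rx": 0, "ry": 0, "rz": 0}, {"tx": 0, "ty": 0, "tz": 0.6, "rx": 0, "ry": 0, "rz": 0}, {"tx": 0, "ty": 0, "tz": 0, "rx": 0, "ry": 0, "rz": 0}, {"tx": 0, "ty": 0, "tz": 0, "rx": 0, "ry": 0, "rz": 0}]'

```text
time_s: 11.1
position: [510.3, -251.7, 150.7]
orientation: [2.003, 2.421, 0.0]
force: [-1.1, -0.5, -4.2]
finger_gap: 0.177
grip_force: 68.7
```

Just touching (−5.8 → −4.2 N); a bit further.

Emit:
carry_out --steps '[{"tx": 0, "ty": 0, "tz": 0.5, "rx": 0, "ry": 0, "rz": 0}, {"tx": 0, "ty": 0, "tz": 0.3, "rx": 0, "ry": 0, "rz": 0}, {"tx": 0, "ty": 0, "tz": 0, "rx": 0, "ry": 0, "rz": 0}, {"tx": 0, "ty": 0, "tz": 0, "rx": 0, "ry": 0, "rz": 0}]'

```text
time_s: 11.5
position: [510.6, -251.9, 150.7]
orientation: [2.002, 2.42, -0.0]
force: [-4.0, 1.1, 9.5]
finger_gap: 0.174
grip_force: 70.6
```

Emit:
carry_out --steps '[{"tx": 0, "ty": 0, "tz": -0.3, "rx": 0, "ry": 0, "rz": 0}, {"tx": 0, "ty": 0, "tz": 0, "rx": 0, "ry": 0, "rz": 0}, {"tx": 0, "ty": 0, "tz": 0, "rx": 0, "ry": 0, "rz": 0}, {"tx": 0, "ty": 0, "tz": 0, "rx": 0, "ry": 0, "rz": 0}, {"tx": 0, "ty": 0, "tz": 0, "rx": 0, "ry": 0, "rz": 0}, {"tx": 0, "ty": 0, "tz": 0, "rx": 0, "ry": 0, "rz": 0}, {"tx": 0, "ty": 0, "tz": 0, "rx": 0, "ry": 0, "rz": 0}, {"tx": 0, "ty": 0, "tz": 0, "rx": 0, "ry": 0, "rz": 0}]' --grip 0

```text
time_s: 12.3
position: [510.3, -251.7, 150.1]
orientation: [-2.002, -2.421, -0.0]
force: [0.7, -1.0, -0.3]
finger_gap: 0.997
grip_force: 0.0
```

Emit:
carry_out --steps '[{"tx": 0, "ty": 0, "tz": -5, "rx": 0, "ry": 0, "rz": 0}, {"tx": 0, "ty": 0, "tz": -10, "rx": 0, "ry": 0, "rz": 0}, {"tx": 0, "ty": 0, "tz": -20, "rx": 0, "ry": 0, "rz": 0}, {"tx": 0, "ty": 0, "tz": -30, "rx": 0, "ry": 0, "rz": 0}, {"tx": 0, "ty": 0, "tz": -30, "rx": 0, "ry": 0, "rz": 0}, {"tx": 0, "ty": 0, "tz": -15, "rx": 0, "ry": 0, "rz": 0}, {"tx": 0, "ty": 0, "tz": 0, "rx": 0, "ry": 0, "rz": 0}]'

```text
time_s: 13.0
position: [511.1, -252.0, 262.7]
orientation: [2.0, 2.418, 0.001]
force: [0.3, -0.3, -0.6]
finger_gap: 1.0
grip_force: 0.0
```

Run:
```python
from h import *
np.set_printoptions(precision=1,suppress=True)
delta(527,257,270,96.6)
for c in ('wrist','scene'):
    im=cam(c);w=cloud(im);P=w.reshape(-1,3)
    if c=='scene':save(im,'s2')
    for z0,z1 in ((160,190),(110,130)):
        q=P[(np.hypot(P[:,0]-510,P[:,1]+252)<80)&(P[:,2]>z0)&(P[:,2]<z1)]
        if len(q)>20: print(c,z0,len(q),cv2.minAreaRect(q[:,:2].astype(np.float32)),np.median(q,0))
```

```text
turn [  0.    0.2 -85.8] shift now-frame [497.  110.9  -8.3] shift after turn [-74.3 503.8  -7.3]
turn [ 0.2 -0.  94.2] shift now-frame [497.  110.9  -8.3] shift after turn [  74.3 -503.8   -7.3]
t 13.0 pos [ 511.1 -252.   262.7] q [ 0.9  0.3 -0.7  1.7  0.2  1.2  0.4] F [ 0.3 -0.3 -0.6] T [-0. -0. -0.] gap 1.0 grip 0.0
wrist 160 2677 ((509.7417297363281, -251.38217163085938), (16.012176513671875, 100.23854064941406), 10.632349967956543) [ 508.9 -245.8  178.2]
wrist 110 7788 ((509.453125, -250.96353149414062), (106.21633911132812, 106.56158447265625), 57.06308364868164) [ 506.2 -247.3  122.4]
scene 160 244 ((512.0057373046875, -251.3264923095703), (17.63739013671875, 102.43585968017578), 9.797798156738281) [ 513.8 -255.3  177.2]
scene 110 806 ((512.5385131835938, -253.92694091796875), (105.58580017089844, 105.38201904296875), 23.255115509033203) [ 522.7 -255.4  122.2]
```

View pics/s2.png

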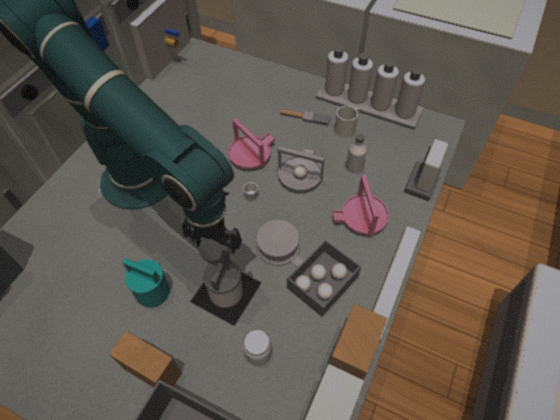

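The scene view shows the canister upright in the middle of the mat at (222,285), released, with the stand free at (277,240). On to the dish.

Emit:
carry_out --steps '[{"tx": 20, "ty": 4.5, "tz": -2, "rx": 0, "ry": 0, "rz": 0}, {"tx": 39, "ty": 8.7, "tz": -2, "rx": 0, "ry": 0, "rz": 0}, {"tx": 39, "ty": 8.7, "tz": -2, "rx": 0, "ry": 0, "rz": 0}, {"tx": 39, "ty": 8.7, "tz": -2, "rx": 0, "ry": 0, "rz": 0}, {"tx": 39, "ty": 8.7, "tz": 0, "rx": 0, "ry": 0, "rz": 0}, {"tx": 39, "ty": 8.7, "tz": 0, "rx": 0, "ry": 0, "rz": 0}, {"tx": 39, "ty": 8.7, "tz": 0, "rx": 0, "ry": 0, "rz": 0}, {"tx": 39, "ty": 8.7, "tz": 0, "rx": 0, "ry": 0, "rz": 0}, {"tx": 39, "ty": 8.7, "tz": 0, "rx": 0, "ry": 0, "rz": 0}, {"tx": 39, "ty": 8.7, "tz": 0, "rx": 0, "ry": 0, "rz": 0}, {"tx": 39, "ty": 8.7, "tz": 0, "rx": 0, "ry": 0, "rz": 0}, {"tx": 39, "ty": 8.7, "tz": 0, "rx": 0, "ry": 0, "rz": 0}]'

```text
time_s: 14.3
position: [524.0, 209.4, 267.0]
orientation: [-2.002, -2.42, 0.002]
force: [0.2, -0.0, 1.0]
finger_gap: 1.003
grip_force: 0.0
```

Emit:
carry_out --steps '[{"tx": 28, "ty": 6.5, "tz": 0, "rx": 0, "ry": 0, "rz": 0}, {"tx": 20, "ty": 4, "tz": 0, "rx": 0, "ry": 0, "rz": -6}, {"tx": 0, "ty": 0, "tz": 0, "rx": 0, "ry": 0, "rz": -8}, {"tx": 0, "ty": 0, "tz": 0, "rx": 0, "ry": 0, "rz": -8}, {"tx": 0, "ty": 0, "tz": 0, "rx": 0, "ry": 0, "rz": -8}, {"tx": 0, "ty": 0, "tz": 0, "rx": 0, "ry": 0, "rz": -8}, {"tx": 0, "ty": 0, "tz": 0, "rx": 0, "ry": 0, "rz": -8}, {"tx": 0, "ty": 0, "tz": 0, "rx": 0, "ry": 0, "rz": -8}, {"tx": 0, "ty": 0, "tz": 0, "rx": 0, "ry": 0, "rz": -8}, {"tx": 0, "ty": 0, "tz": 0, "rx": 0, "ry": 0, "rz": -8}, {"tx": 0, "ty": 0, "tz": 0, "rx": 0, "ry": 0, "rz": -8}, {"tx": 0, "ty": 0, "tz": 0, "rx": 0, "ry": 0, "rz": -6}]'

```text
time_s: 15.5
position: [525.5, 257.0, 266.9]
orientation: [0.141, -3.137, 0.0]
force: [0.3, -0.6, -0.4]
finger_gap: 1.002
grip_force: 0.0
```

Emit:
carry_out --steps '[{"tx": 0, "ty": 0, "tz": 0, "rx": 0, "ry": 0, "rz": -2}, {"tx": 0, "ty": 0, "tz": 0, "rx": 0, "ry": 0, "rz": 0}, {"tx": 0, "ty": 0, "tz": 0, "rx": 0, "ry": 0, "rz": 0}, {"tx": 0, "ty": 0, "tz": 0, "rx": 0, "ry": 0, "rz": 0}]'

```text
time_s: 15.9
position: [525.8, 257.2, 267.8]
orientation: [0.185, -3.136, 0.0]
force: [0.4, 0.4, -0.2]
finger_gap: 0.998
grip_force: 0.0
```

Run:
```python
from h import *
np.set_printoptions(precision=1,suppress=True)
im=cam('wrist');save(im,'w3');w=cloud(im);P=w.reshape(-1,3)
q=P[(np.hypot(P[:,0]-527,P[:,1]-257)<95)&(P[:,2]>105)&(P[:,2]<140)]
rc=cv2.minAreaRect(q[:,:2].astype(np.float32));print(len(q),rc,np.median(q,0))
delta(527,257,103,96.6)
```

```text
2964 ((525.7933349609375, 259.8260192871094), (163.2163543701172, 16.022686004638672), 6.628886699676514) [514.  258.8 131.3]
turn [-0.  -0.   0.2] shift now-frame [ -1.2  -0.4 165. ] shift after turn [ -1.2  -0.4 165. ]
turn [   0.    -0.  -179.8] shift now-frame [ -1.2  -0.4 165. ] shift after turn [  1.2   0.4 165. ]
t 15.95 pos [525.8 257.2 268. ] q [ 0.3  0.6 -1.2  1.6  0.5  1.3  0.8] F [-0.3 -0.6 -0.1] T [-0.  0.  0.] gap 0.997 grip 0.0
```

View pics/w3.png

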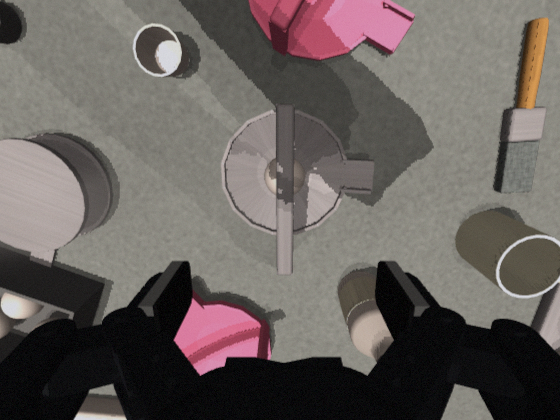

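The wrist view shows the steel dish's bar at (190,286), centred between the fingers, with the ball in the middle at (178,285). Joint 3 is near its limit (−1.2), so I'll descend in parts.

Emit:
carry_out --steps '[{"tx": 0, "ty": 0.8, "tz": 10, "rx": 0, "ry": 0, "rz": 0}, {"tx": 0, "ty": 0, "tz": 20, "rx": 0, "ry": 0, "rz": 0}, {"tx": 0, "ty": 0, "tz": 25, "rx": 0, "ry": 0, "rz": 0}, {"tx": 0, "ty": 0, "tz": 25, "rx": 0, "ry": 0, "rz": 0}, {"tx": 0, "ty": 0, "tz": 15, "rx": 0, "ry": 0, "rz": 0}, {"tx": 0, "ty": 0, "tz": 5, "rx": 0, "ry": 0, "rz": 0}, {"tx": 0, "ty": 0, "tz": 0, "rx": 0, "ry": 0, "rz": 0}]'

```text
time_s: 16.65
position: [525.7, 258.2, 168.0]
orientation: [0.186, -3.135, -0.0]
force: [-1.2, -1.2, 0.9]
finger_gap: 0.997
grip_force: 0.0
```

Run:
```python
from h import *
delta(526,258,103,96.6)
```

```text
turn [ 0.01 -0.03  0.2 ] shift now-frame [-0.3 -0.2 65. ] shift after turn [-0.3 -0.2 65. ]
turn [ 5.000e-02  2.000e-02 -1.798e+02] shift now-frame [-0.3 -0.2 65. ] shift after turn [ 0.3  0.2 65. ]
t 16.65 pos [525.7 258.2 168. ] q [ 0.26  0.66 -1.08  1.75  0.64  1.13  0.67] F [-1.2 -1.2  0.9] T [ 0.   -0.   -0.01] gap 0.997 grip 0.0
```

Emit:
carry_out --steps '[{"tx": 0, "ty": 0, "tz": 10, "rx": 0, "ry": 0, "rz": 0}, {"tx": 0, "ty": 0, "tz": 20, "rx": 0, "ry": 0, "rz": 0}, {"tx": 0, "ty": 0, "tz": 20, "rx": 0, "ry": 0, "rz": 0}, {"tx": 0, "ty": 0, "tz": 10, "rx": 0, "ry": 0, "rz": 0}, {"tx": 0, "ty": 0, "tz": 5, "rx": 0, "ry": 0, "rz": 0}, {"tx": 0, "ty": 0, "tz": 0, "rx": 0, "ry": 0, "rz": 0}, {"tx": 0, "ty": 0, "tz": 0, "rx": 0, "ry": 0, "rz": 0}]'

```text
time_s: 17.35
position: [526.2, 258.3, 104.0]
orientation: [-0.186, 3.135, 0.001]
force: [0.5, 0.1, -0.1]
finger_gap: 0.999
grip_force: 0.0
```

Emit:
carry_out --steps '[{"tx": 0, "ty": 0, "tz": 0, "rx": 0, "ry": 0, "rz": 0}, {"tx": 0, "ty": 0, "tz": 0, "rx": 0, "ry": 0, "rz": 0}, {"tx": 0, "ty": 0, "tz": 0, "rx": 0, "ry": 0, "rz": 0}, {"tx": 0, "ty": 0, "tz": 0, "rx": 0, "ry": 0, "rz": 0}, {"tx": 0, "ty": 0, "tz": 0, "rx": 0, "ry": 0, "rz": 0}, {"tx": 0, "ty": 0, "tz": 0, "rx": 0, "ry": 0, "rz": 0}, {"tx": 0, "ty": 0, "tz": 0, "rx": 0, "ry": 0, "rz": 0}, {"tx": 0, "ty": 0, "tz": 0, "rx": 0, "ry": 0, "rz": 0}, {"tx": 0, "ty": 0, "tz": 0, "rx": 0, "ry": 0, "rz": 0}, {"tx": 0, "ty": 0, "tz": 0, "rx": 0, "ry": 0, "rz": 0}, {"tx": 0, "ty": 0, "tz": 0, "rx": 0, "ry": 0, "rz": 0}]' --grip 1 --newtons 80

```text
time_s: 18.45
position: [525.9, 258.3, 103.4]
orientation: [-0.186, 3.136, 0.001]
force: [-2.1, 0.3, 4.9]
finger_gap: 0.176
grip_force: 79.0
```

Run:
```python
from h import *
delta(526,258,103,96.6)
```

```text
turn [0.02 0.02 0.21] shift now-frame [-0.1 -0.3  0.4] shift after turn [-0.1 -0.3  0.4]
turn [-3.0000e-02  3.0000e-02 -1.7979e+02] shift now-frame [-0.1 -0.3  0.4] shift after turn [0.1 0.3 0.4]
t 18.45 pos [525.9 258.3 103.4] q [ 0.21  0.73 -1.01  1.79  0.72  1.03  0.62] F [-2.1  0.3  4.9] T [ 0.16  0.17 -0.06] gap 0.176 grip 79.04135227203369
```

Emit:
carry_out --steps '[{"tx": 0, "ty": 0, "tz": -2, "rx": 0, "ry": 0, "rz": 0}, {"tx": 0, "ty": 0, "tz": -5, "rx": 0, "ry": 0, "rz": 0}, {"tx": 0, "ty": 0, "tz": -9, "rx": 0, "ry": 0, "rz": 0}, {"tx": 0, "ty": 0, "tz": -12, "rx": 0, "ry": 0, "rz": 0}, {"tx": 0, "ty": 0, "tz": -14, "rx": 0, "ry": 0, "rz": 0}, {"tx": 0, "ty": 0, "tz": -14, "rx": 0, "ry": 0, "rz": 0}, {"tx": 0, "ty": 0, "tz": -14, "rx": 0, "ry": 0, "rz": 0}, {"tx": 0, "ty": 0, "tz": -14, "rx": 0, "ry": 0, "rz": 0}, {"tx": 0, "ty": 0, "tz": -12, "rx": 0, "ry": 0, "rz": 0}, {"tx": 0, "ty": 0, "tz": -8, "rx": 0, "ry": 0, "rz": 0}, {"tx": 0, "ty": 0, "tz": -4, "rx": 0, "ry": 0, "rz": 0}, {"tx": 0, "ty": 0, "tz": -2, "rx": 0, "ry": 0, "rz": 0}]'

```text
time_s: 19.65
position: [525.8, 258.0, 213.4]
orientation: [0.186, -3.136, 0.0]
force: [0.6, -0.1, -5.2]
finger_gap: 0.172
grip_force: 78.1
```

Run:
```python
from h import *
np.set_printoptions(precision=1,suppress=True)
delta(583,-38,213,-16.4)
for c in ('scene',):
    im=cam(c);w=cloud(im);P=w.reshape(-1,3);sil=nets.silhouettes('ball',c)
    for d in sil[:4]: print(round(float(d['score']),2),d['bbox'],np.nanmedian(w[d['pixels']],0))
    q=P[(np.hypot(P[:,0]-526,P[:,1]-258)<110)&(P[:,2]>125)&(P[:,2]<150)];print('rim',np.median(q,0),cv2.minEnclosingCircle(q[:,:2].astype(np.float32)))
```

```text
turn [ -0.   -0.  113.2] shift now-frame [ -21.8 -300.6    0.4] shift after turn [-267.8  138.4    0.4]
turn [  0.   -0.  -66.8] shift now-frame [ -21.8 -300.6    0.4] shift after turn [ 267.8 -138.4    0.4]
t 19.65 pos [525.8 258.  213.4] q [ 0.3  0.6 -1.1  1.7  0.6  1.2  0.7] F [ 0.6 -0.1 -5.2] T [ 0. -0.  0.] gap 0.172 grip 78.1217908859253
0.45 [292.1, 140.6, 21.2, 14.5] [531.5 247.3 157.1]
rim [528.5 256.9 131. ] ((525.4984130859375, 272.1075134277344), 94.47606658935547)
```

Emit:
carry_out --steps '[{"tx": -0.15, "ty": -2, "tz": 0, "rx": 0, "ry": 0, "rz": 0}, {"tx": -0.4, "ty": -5, "tz": 0, "rx": 0, "ry": 0, "rz": 0}, {"tx": -0.6, "ty": -8, "tz": 0, "rx": 0, "ry": 0, "rz": 0}, {"tx": -0.8, "ty": -11, "tz": 0, "rx": 0, "ry": 0, "rz": 0}, {"tx": -1, "ty": -14, "tz": 0, "rx": 0, "ry": 0, "rz": 0}, {"tx": -1.2, "ty": -17, "tz": 0, "rx": 0, "ry": 0, "rz": 0}, {"tx": -1.35, "ty": -18.6, "tz": 0, "rx": 0, "ry": 0, "rz": 0}, {"tx": -1.35, "ty": -18.6, "tz": 0, "rx": 0, "ry": 0, "rz": 0}, {"tx": -1.35, "ty": -18.6, "tz": 0, "rx": 0, "ry": 0, "rz": 0}, {"tx": -1.35, "ty": -18.6, "tz": 0, "rx": 0, "ry": 0, "rz": 0}, {"tx": -1.35, "ty": -18.6, "tz": 0, "rx": 0, "ry": 0, "rz": 0}, {"tx": -1.35, "ty": -18.6, "tz": 0, "rx": 0, "ry": 0, "rz": 0}]'

```text
time_s: 20.95
position: [558.1, 89.9, 213.1]
orientation: [0.185, -3.136, 0.0]
force: [-0.4, 0.6, -4.4]
finger_gap: 0.17
grip_force: 78.1
```

Emit:
carry_out --steps '[{"tx": -1.35, "ty": -18.6, "tz": 0, "rx": 0, "ry": 0, "rz": 0}, {"tx": -1.35, "ty": -18.6, "tz": 0, "rx": 0, "ry": 0, "rz": 0}, {"tx": -1.35, "ty": -18.6, "tz": 0, "rx": 0, "ry": 0, "rz": 0}, {"tx": -1.35, "ty": -18.6, "tz": 0, "rx": 0, "ry": 0, "rz": 0}, {"tx": -1.2, "ty": -17, "tz": 0, "rx": 0, "ry": 0, "rz": 0}, {"tx": -1, "ty": -14, "tz": 0, "rx": 0, "ry": 0, "rz": 0}, {"tx": -0.8, "ty": -11, "tz": 0, "rx": 0, "ry": 0, "rz": 0}, {"tx": -0.6, "ty": -8, "tz": 0, "rx": 0, "ry": 0, "rz": 0}, {"tx": -0.4, "ty": -5, "tz": 0, "rx": 0, "ry": 0, "rz": 0}, {"tx": -0.15, "ty": -2, "tz": 0, "rx": 0, "ry": 0, "rz": 0}, {"tx": 0, "ty": 0, "tz": 0, "rx": 0, "ry": 0, "rz": 0}, {"tx": 0, "ty": 0, "tz": 0, "rx": 0, "ry": 0, "rz": 0}]'

```text
time_s: 22.15
position: [582.9, -36.6, 213.2]
orientation: [-0.188, 3.136, 0.0]
force: [0.0, 0.2, -4.6]
finger_gap: 0.172
grip_force: 78.1
```

Run:
```python
from h import *
np.set_printoptions(precision=2,suppress=True)
delta(583,-38,213,-16.4)
c='scene';im=cam(c);w=cloud(im)
for d in nets.silhouettes('ball',c)[:4]: print(round(float(d['score']),2),d['bbox'],np.nanmedian(w[d['pixels']],0))
```

```text
turn [  0.01  -0.01 113.25] shift now-frame [ 0.1 -1.4  0.2] shift after turn [-1.3  0.5  0.2]
turn [  0.01   0.01 -66.75] shift now-frame [ 0.1 -1.4  0.2] shift after turn [ 1.3 -0.5  0.2]
t 22.15 pos [582.9 -36.6 213.2] q [ 0.82  0.62 -1.13  1.71  0.6   1.2   1.22] F [ 0.   0.2 -4.6] T [-0.04 -0.02  0.02] gap 0.172 grip 78.1364357471466
0.48 [266.8, 214.2, 24.2, 13.9] [589.43 -45.64 159.66]
```

Emit:
carry_out --steps '[{"tx": 0, "ty": -0.7, "tz": 0, "rx": 0, "ry": 0, "rz": 1}, {"tx": 0, "ty": -0.7, "tz": 0, "rx": 0, "ry": 0, "rz": 2}, {"tx": 0, "ty": 0, "tz": 0, "rx": 0, "ry": 0, "rz": 3}, {"tx": 0, "ty": 0, "tz": 0, "rx": 0, "ry": 0, "rz": 4}, {"tx": 0, "ty": 0, "tz": 0, "rx": 0, "ry": 0, "rz": 4.5}, {"tx": 0, "ty": 0, "tz": 0, "rx": 0, "ry": 0, "rz": 4.5}, {"tx": 0, "ty": 0, "tz": 0, "rx": 0, "ry": 0, "rz": 4.5}, {"tx": 0, "ty": 0, "tz": 0, "rx": 0, "ry": 0, "rz": 4.5}, {"tx": 0, "ty": 0, "tz": 0, "rx": 0, "ry": 0, "rz": 4.5}, {"tx": 0, "ty": 0, "tz": 0, "rx": 0, "ry": 0, "rz": 4.5}, {"tx": 0, "ty": 0, "tz": 0, "rx": 0, "ry": 0, "rz": 4.5}, {"tx": 0, "ty": 0, "tz": 0, "rx": 0, "ry": 0, "rz": 4.5}]'

```text
time_s: 23.45
position: [583.2, -38.6, 213.3]
orientation: [1.061, 2.957, 0.0]
force: [-0.1, -0.9, -4.0]
finger_gap: 0.173
grip_force: 78.1
```

Emit:
carry_out --steps '[{"tx": 0, "ty": 0, "tz": 0, "rx": 0, "ry": 0, "rz": 4.5}, {"tx": 0, "ty": 0, "tz": 0, "rx": 0, "ry": 0, "rz": 4.5}, {"tx": 0, "ty": 0, "tz": 0, "rx": 0, "ry": 0, "rz": 4.5}, {"tx": 0, "ty": 0, "tz": 0, "rx": 0, "ry": 0, "rz": 4.5}, {"tx": 0, "ty": 0, "tz": 0, "rx": 0, "ry": 0, "rz": 4.5}, {"tx": 0, "ty": 0, "tz": 0, "rx": 0, "ry": 0, "rz": 4.5}, {"tx": 0, "ty": 0, "tz": 0, "rx": 0, "ry": 0, "rz": 4.5}, {"tx": 0, "ty": 0, "tz": 0, "rx": 0, "ry": 0, "rz": 4.5}, {"tx": 0, "ty": 0, "tz": 0, "rx": 0, "ry": 0, "rz": 4.5}, {"tx": 0, "ty": 0, "tz": 0, "rx": 0, "ry": 0, "rz": 4.5}, {"tx": 0, "ty": 0, "tz": 0, "rx": 0, "ry": 0, "rz": 4.5}, {"tx": 0, "ty": 0, "tz": 0, "rx": 0, "ry": 0, "rz": 4.5}]'

```text
time_s: 24.65
position: [583.1, -38.5, 213.3]
orientation: [-2.288, -2.153, -0.0]
force: [-0.8, 0.4, -4.3]
finger_gap: 0.167
grip_force: 78.1
```

Emit:
carry_out --steps '[{"tx": 0, "ty": 0, "tz": 0, "rx": 0, "ry": 0, "rz": 4}, {"tx": 0, "ty": 0, "tz": 0, "rx": 0, "ry": 0, "rz": 4}, {"tx": 0, "ty": 0, "tz": 0, "rx": 0, "ry": 0, "rz": 3}, {"tx": 0, "ty": 0, "tz": 0, "rx": 0, "ry": 0, "rz": 1.5}, {"tx": 0, "ty": 0, "tz": 0, "rx": 0, "ry": 0, "rz": 0.7}, {"tx": 0, "ty": 0, "tz": 0, "rx": 0, "ry": 0, "rz": 0}, {"tx": 0, "ty": 0, "tz": 0, "rx": 0, "ry": 0, "rz": 0}, {"tx": 0, "ty": 0, "tz": 0, "rx": 0, "ry": 0, "rz": 0}, {"tx": 0, "ty": 0, "tz": 0, "rx": 0, "ry": 0, "rz": 0}]'

```text
time_s: 25.55
position: [583.1, -38.7, 213.1]
orientation: [-2.515, -1.882, 0.0]
force: [0.1, -0.5, -4.8]
finger_gap: 0.175
grip_force: 78.1
```

Run:
```python
from h import *
np.set_printoptions(precision=1,suppress=True)
delta(583,-38,213,-16.4)
for c in ('scene','top','wrist'):
    im=cam(c);w=cloud(im);P=w.reshape(-1,3);save(im,c+'F',(170,120,240,180) if c=='scene' else None,3 if c=='scene' else 1)
    for d in nets.silhouettes('ball',c)[:2]: print(c,round(float(d['score']),2),d['bbox'],np.nanmedian(w[d['pixels']],0))
    for d in nets.mark_of('dish_spout',c)[:4]: print('spout',round(float(d['score']),2),d['pixel'],ray(im,d['pixel'],140))
    q=P[(np.hypot(P[:,0]-583,P[:,1]+38)<115)&(P[:,2]>120)&(P[:,2]<150)]
    if len(q)>30:
        print('dish',len(q),cv2.minAreaRect(q[:,:2].astype(np.float32)))
        s=q[np.hypot(q[:,0]-583,q[:,1]+38)>88]; print('spout pts',len(s),s.mean(0) if len(s) else '')
        k=q[np.hypot(q[:,0]-583,q[:,1]+38)<82]; k=k[k[:,2]>np.median(k[:,2])]
        A=np.c_[q[:,:2]-[583,-38],np.ones(len(q))];print('plane',np.linalg.lstsq(A,q[:,2],rcond=None)[0]*[57.3,57.3,1])
    q=P[(np.hypot(P[:,0]-583,P[:,1]+38)<90)&(P[:,2]>222)&(P[:,2]<247)]
    if len(q)>30: print('bar',len(q),cv2.minAreaRect(q[:,:2].astype(np.float32)),np.median(q,0),np.degrees(np.polyfit((q[:,:2]-[583,-38])@[.282,.959],q[:,2],1)[0]))
```

```text
turn [-0. -0.  0.] shift now-frame [ 0.7 -0.3  0.1] shift after turn [ 0.7 -0.3  0.1]
turn [   0.   -0. -180.] shift now-frame [ 0.7 -0.3  0.1] shift after turn [-0.7  0.3  0.1]
t 25.55 pos [583.1 -38.7 213.1] q [ 0.6  0.5 -0.7  1.7  0.3  1.1 -0.5] F [ 0.1 -0.5 -4.8] T [0.1 0.  0. ] gap 0.175 grip 78.136146068573
scene 0.77 [264.1, 213.5, 26.6, 18.5] [587.  -47.1 158.2]
spout 0.61 [247.4, 304.5] [691.9 -78.5 140. ]
spout 0.59 [216.5, 332.8] [725.1  57.4 140. ]
dish 1355 ((594.2798461914062, -40.94490051269531), (173.67459106445312, 149.03250122070312), 20.847322463989258)
spout pts 102 [677.6 -67.2 141. ]
plane [  1.7  -1.3 130.4]
bar 296 ((582.7951049804688, -39.383209228515625), (163.41195678710938, 42.85839080810547), 82.40074920654297) [577.9 -63.3 239.2] 0.07331640052742114
spout 0.92 [169.1, 246.9] [691.3 108.6 140. ]
spout 0.88 [255.0, 184.2] [373.5 334.4 140. ]
dish 122 ((555.8707885742188, 18.571138381958008), (96.93778228759766, 23.51015281677246), 27.005876541137695)
spout pts 0 
plane [ -6.7  16.  112.6]
wrist 0.89 [248.5, 196.2, 69.8, 51.9] [586.1 -33.8 157.6]
spout 0.91 [219.9, 427.6] [682.5 -68.4 140. ]
dish 24531 ((599.02001953125, -35.485755920410156), (139.09774780273438, 186.06422424316406), 73.36483764648438)
spout pts 1712 [675.6 -66.  141.5]
plane [  1.8  -0.1 130.4]
bar 12206 ((586.1276245117188, -15.08553695678711), (115.82299041748047, 41.36787414550781), 83.55399322509766) [592.  -11.7 240.9] 0.7079508711142283
```

View pics/sceneF.png

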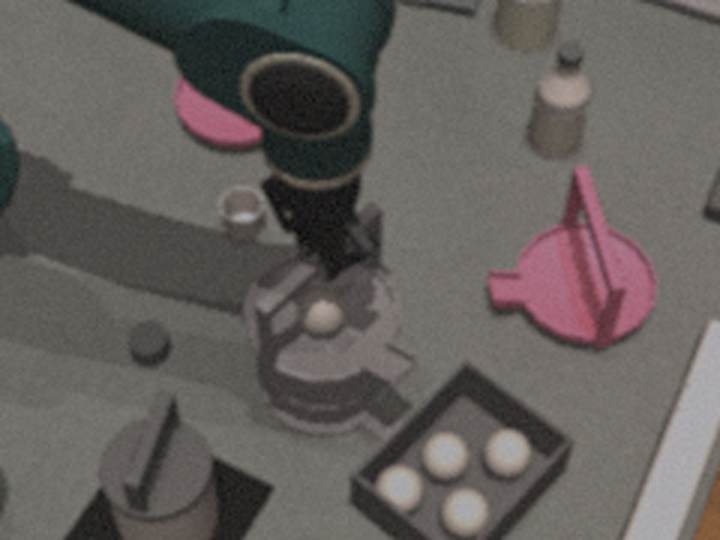

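View pics/wristF.png

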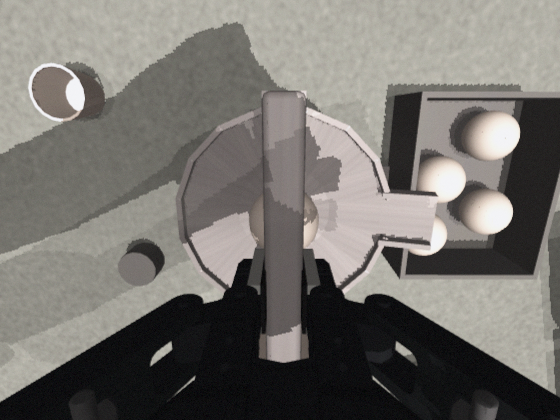

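Scene crop: the dish hangs level over the stand at (320,330) with the ball in its middle and the canister standing on the mat. Wrist view: the ball is centred under the bar at (285,220) and the spout at (415,218) points squarely at the crate. The measured numbers agree (spout bearing −16.7° against crate −16.4°, underside about 50 mm above the stand).

```bash
python3 -c "
from cell import r
print(r.finish_job())"
```

```text
the job is handed in; nothing more can be done
None
```

The job is handed in: the canister stands upright and released in the middle of the mat, and the gripper holds the dish level and still about 5 cm above the stand, with its spout pointing at the crate and the ball in its middle.

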